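# Lock the block in the wedge vise

## Robot

A 6-joint arm with a two-finger parallel gripper is mounted at the origin on the work surface. World frame = base frame: x ahead of the robot, y to its left, z up, the work surface at z = 0. Lengths are in m, angles in degrees, forces in N, time in s.
With the tool pointing down it reaches from about 0.35 to 1 m from the base axis. Payload 7.1 kg.
Tool frame: the origin (TCP) lies midway between the tips of the shut fingers; the grasp point (between the pads) lies 19 mm behind it (ctrl.grip_depth is the distance from the TCP to the grasp point, in m); x points along the fingers, y is the direction in which the jaws open and shut, and the axes are right-handed (so a half turn about x gives the same grasp; the last joint's range is limited). The gripper opens to 85 mm and grips with 20 to 120 N. Pads are 22 mm wide; open, the fingers measure 114 mm over their backs; the gripper's body (76 mm by 85 mm) begins 54 mm behind the grasp point. The pads swing forward as they close: fully open they stand 13 mm farther back than shut.
Start: joints at [74.485, 24.242, 93.386, -0, 62.372, -1.089], TCP at [0.156, 0.605, 0.231] pointing down, gripper open.
Joint ranges: [-172.04, 172.04], [-51.8, 120.97], [4.93, 147.93], [-75.15, 255.16], [6.16, 154.13], [-145.62, 145.62]. Speed limits (degrees/s): [136.94, 136.94, 172.46, 180, 180, 180].

## Interface

Orientations are given as [roll, pitch, yaw] about the fixed x, y, z axes, in that order (R = Rz(yaw) Ry(pitch) Rx(roll)).
In Python, from cell import ctrl gives the robot as it stands. Calls block until the motion is done:
- ctrl.reach(position, orientation): joint-space move of the TCP to a pose.
- ctrl.move_l(position, rotation=None, max_speed=0.15): straight line of the TCP; rotation=None keeps the orientation; max_speed is the mean speed in m/s.
- ctrl.movej(angles): joint-space move.
- ctrl.move_gripper(opening, effort=None): finger opening in m; effort is the grip in N (None keeps the last); returns when the fingers have stopped.
- ctrl.sleep(seconds).
- ctrl.ik(position, orientation): joint angles nearest the present ones, or None.
- ctrl.observe(): the state.
- ctrl.snapshot(name): name is "scene" or "top" or "wrist"; returns the picture (384x512x3 uint8, red, green, blue); there is no depth.
- ctrl.camera_model(name): a dict with "camera_matrix" (3x3 intrinsics, pixels), "camera_from_world" (4x4, takes a point from world to camera coordinates); the wrist camera has in their place "tool_from_camera" (4x4, takes a point from camera to tool coordinates, whose origin is the TCP and whose axes are the tool frame's). Camera axes: x right, y up, looking along -z (the intrinsics and any distortion apply to the point x, -y, -z); pixel columns grow to the right and rows downward; lengths in m; the calibration is good to about 2 mm. A picture is of the moment at which its call begins: read the wrist's pose just before it. camera_model takes no time and is no camera call.
A pose or a line that the arm cannot do raises ctrl.IKError and nothing moves.
- ctrl.hand_in(): hands the job in, once; it reports no verdict.
The state is a dict: "time": time; "q": joint angles; "qvel": joint speeds; "tau": joint torques, N m; "position": TCP position; "ee_rot": TCP orientation; "wrist_force": force on the tool from outside, world axes, zero at the start; "torque": the same for the moment, N m; "opening": finger opening in m.
Only numpy, scipy, OpenCV 4.12 (cv2) and the standard library are available. Lean on these libraries where they do the work, as an engineer would, in place of code of your own. Each camera call takes 0.05 s, during which the arm holds its last target. There are 200 camera calls.

## Task

Clamp the drilled aluminium block in the low steel vise on the bench: take the long wooden wedge out of its rack, set it thin end down in the gap behind the sliding jaw, centred across the jaw's width, and drive it straight down until the jaw holds the block tight against the fixed jaw. Then let go, leaving the wedge standing upright, jammed in the gap; the short wedge is not for this job.

Things in the scene. Friction and masses are not known exactly. Their poses are not given: they have to be found in the camera images.
- wedge_mid (a point): Middle of the long wooden wedge: 75 g, 140 mm tall, standing thin end down in one of the rack's two seats. z up; y across its width (flat parallel faces 40 mm apart: grip these, 35 mm above this point, to stay clear of the jaws); x through its thickness, tapering evenly and symmetrically from 5 mm at the tip (70 mm below) to 33 mm at the top (70 mm above). Either way round is the same.
- rack: Dark wooden rack, fixed, 164 x 64 x 60 mm tall, origin under its centre; two V seats 42 mm either side of it along its x, holding the lowest 52 mm of a wedge each. One holds the long wedge, the other a short one of the same wood, taper and width (90 mm tall, 23 mm thick at the top), not used.
- gap_mouth (a point): On the fixed steel vise, 82 mm above the bench, level with the tops of sliding jaw and abutment (60 mm wide in y). z up, x from block to abutment; the wedge's width goes along y. The gap narrows downward at the wedge's taper; floor 70 mm below. A wedge lowered straight down on this point pushes the jaw to -x; tight with its middle about 5 mm above this point; press on to 15 to 25 N; it stays jammed.
- jaw (a joint): Sliding jaw of the vise, in m, growing as it closes on the block (-x of gap_mouth): 0.005 to 0.0075 at the start, 0.012 when tight. About 2.5 N of friction; stays where left. Top of the gap between jaw and abutment: 11 to 13.5 mm wide at the start, 18 mm when tight, plus on each side a bevel 6 mm wide and 14 mm deep.
- work: Drilled aluminium block, 50 x 44 x 36 mm tall, 0.2 kg, loose on the vise's base (12 mm above the bench) between fixed jaw and sliding jaw with a few mm of play; origin at the centre of its underside, x along the vise. It need not be handled.

How it is judged:
By the outcome, as a careful person would: the job done as asked, in the order asked, and still so for the second after the job is handed in, with the robot touching nothing.
It also fails if it takes over 35 s, if anything falls off the work surface, if the arm or the gripper's body presses on something with over 40 N, if the wrist force passes 120 N, or if a joint passes its speed limit or range.

## Working session

There is one attempt and no reset: what is moved stays moved. The work goes in short steps, each a Python script; the robot and the scene stay as the last script left them, time stands still between calls to the robot, and variables do not carry over. Pictures are saved under pics/ and viewed, about 8 in all and at most 12, crops included, and the job is handed in when it is done.

```bash
mkdir -p pics; ls; python3 - <<'E'
from cell import ctrl
import cv2,numpy as np
np.set_printoptions(precision=4,suppress=True)
for n in ["scene","top","wrist"]:
    im=ctrl.snapshot(n); cv2.imwrite(f"pics/{n}0.png",im[:,:,::-1])
    m=ctrl.camera_model(n); print(n,m)
a=np.hstack([cv2.imread(f"pics/{n}0.png") for n in("scene","top")])
s=ctrl.observe(); print(s)
E
```

```text
pics
scene {'camera_matrix': array([[364.6809,   0.    , 259.6418],
       [  0.    , 364.6809, 194.8267],
       [  0.    ,   0.    ,   1.    ]]), 'camera_from_world': array([[ 0.777 ,  0.6295, -0.0009, -0.4688],
       [-0.5312,  0.6565,  0.5356,  0.2228],
       [ 0.3378, -0.4157,  0.8445, -0.8994],
       [ 0.    ,  0.    ,  0.    ,  1.    ]])}
top {'camera_matrix': array([[484.3773,   0.    , 257.7892],
       [  0.    , 484.3773, 186.5391],
       [  0.    ,   0.    ,   1.    ]]), 'camera_from_world': array([[-0.0018, -0.9998,  0.0175,  0.0356],
       [ 0.9973, -0.0005,  0.0736, -0.5742],
       [-0.0736,  0.0176,  0.9971, -0.8516],
       [ 0.    ,  0.    ,  0.    ,  1.    ]])}
wrist {'camera_matrix': array([[290.6067,   0.    , 257.0299],
       [  0.    , 290.6067, 187.7022],
       [  0.    ,   0.    ,   1.    ]]), 'tool_from_camera': array([[ 0.0005,  0.2911, -0.9567, -0.143 ],
       [ 1.    , -0.0008,  0.0002,  0.0003],
       [-0.0007, -0.9567, -0.2911, -0.0754],
       [ 0.    ,  0.    ,  0.    ,  1.    ]])}
{'time': 0.15, 'q': array([74.4853, 24.2748, 93.422 ,  0.0018, 62.3706, -1.0904]), 'qvel': array([-0.0366, -0.1724, -0.1355,  0.038 , -0.1005, -0.0487]), 'tau': array([  0.0003, -55.7762, -28.2019,  -0.0001,   0.0047,   0.    ]), 'position': array([0.1556, 0.6049, 0.2307]), 'ee_rot': array([ -92.4136,   89.9327, -106.8387]), 'wrist_force': array([-0.6418,  0.6664, -1.1823]), 'torque': array([ 0.0132, -0.0387, -0.0274]), 'opening': 0.08547686313651544}
```

```bash
python3 - <<'E'
import cv2,numpy as np
for n in("scene","top"):
    a=cv2.imread(f"pics/{n}0.png"); cv2.imwrite(f"pics/{n}0b.png",cv2.resize(a,(800,600),interpolation=cv2.INTER_CUBIC))
E
```

```text
(no output)
```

View pics/scene0.png

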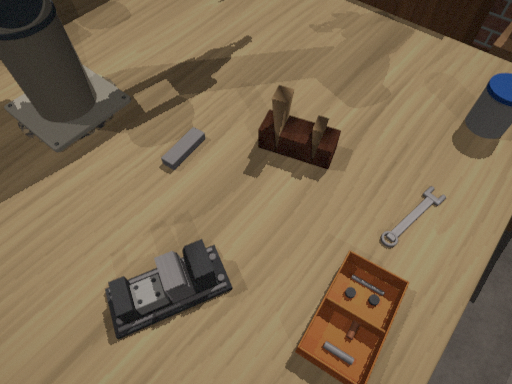

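View pics/top0b.png

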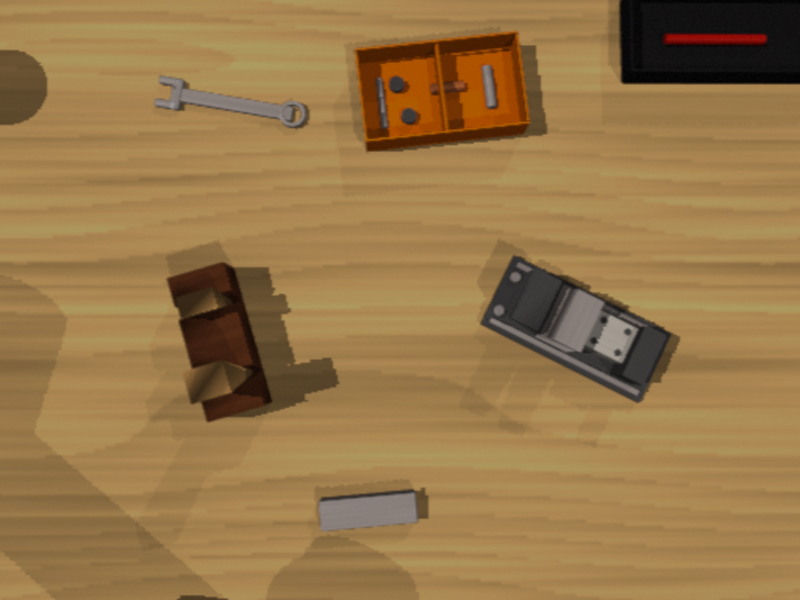

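The scene picture shows the vise at about (170,288) and the rack at (298,138), with the tall wedge at (283,105). In the enlarged top view, the abutment is at (535,300), the sliding jaw at (577,318), the block at (612,338) and the fixed jaw at (645,355). The long wedge is at the rack's lower seat, near (215,385). Next I get rough positions from the top view, then take close wrist views.

```bash
cat > h.py <<'E'
from cell import ctrl
import cv2,numpy as np
from scipy.spatial.transform import Rotation as Ro
np.set_printoptions(precision=4,suppress=True)
def ray(T,K,uv):
    "T=world_from_camera; returns origin and directions"
    uv=np.atleast_2d(uv).astype(float)
    d=np.c_[(uv[:,0]-K[0,2])/K[0,0],-(uv[:,1]-K[1,2])/K[1,1],-np.ones(len(uv))]
    return T[:3,3],d@T[:3,:3].T
def plane(T,K,uv,z):
    o,d=ray(T,K,uv); return o+d*((z-o[2])/d[:,2])[:,None]
def proj(T,K,P):
    p=(np.atleast_2d(P)-T[:3,3])@T[:3,:3]
    return np.c_[K[0,2]+K[0,0]*p[:,0]/-p[:,2],K[1,2]+K[1,1]*-p[:,1]/-p[:,2]]
def fixed(n):
    m=ctrl.camera_model(n); return np.linalg.inv(m["camera_from_world"]),m["camera_matrix"]
def toolR(s):
    return Ro.from_euler('xyz',s["ee_rot"],degrees=True).as_matrix()
def wristT(s):
    m=ctrl.camera_model("wrist"); T=np.eye(4); T[:3,:3]=toolR(s); T[:3,3]=s["position"]
    return T@m["tool_from_camera"],m["camera_matrix"]
def down(a):
    "euler of tool pointing down with jaw axis (tool y) at a degrees"
    c,s_=np.cos(np.radians(a)),np.sin(np.radians(a))
    return Ro.from_matrix(np.array([[0,c,s_],[0,s_,-c],[-1,0,0]])).as_euler('xyz',degrees=True)
def wpic(name):
    s=ctrl.observe(); im=ctrl.snapshot("wrist"); T,K=wristT(s)
    cv2.imwrite(f"pics/{name}.png",im[:,:,::-1]); np.savez(f"pics/{name}.npz",T=T,K=K)
    return im,T,K
E
python3 - <<'E'
from h import *
T,K=fixed("top"); s=.64
P=lambda l,z: plane(T,K,np.array(l)*s,z)
print("vise abut,jaw,block,fixed",P([[535,300],[577,318],[612,338],[645,355]],.082))
print("rack corners",P([[168,278],[232,262],[271,402],[208,421]],.06))
print("wedge top",P([[212,384]],.148))
print(toolR(ctrl.observe()))
for a in (0,60,90,-30,150,-120): print(a,down(a),ctrl.ik([.55,-.15,.2],down(a)),ctrl.ik([.5,.2,.2],down(a)))
E
```

```text
vise abut,jaw,block,fixed [[ 0.5605 -0.106   0.082 ]
 [ 0.5411 -0.151   0.082 ]
 [ 0.5196 -0.1883  0.082 ]
 [ 0.5014 -0.2234  0.082 ]]
rack corners [[0.5863 0.293  0.06  ]
 [0.604  0.2234 0.06  ]
 [0.4511 0.179  0.06  ]
 [0.4309 0.2467 0.06  ]]
wedge top [[0.4749 0.2226 0.148 ]]
[[-0.0003  0.2491  0.9685]
 [-0.0011  0.9685 -0.2491]
 [-1.     -0.0012 -0.    ]]
0 [90. 90.  0.] [-16.4512  21.8871 101.8751   0.      56.2378 -16.4512] [ 20.5352  19.3583 105.813   -0.      54.8287  20.5352]
60 [30. 90.  0.] [-16.4512  21.8871 101.8751  -0.      56.2378 -76.4512] [ 20.5352  19.3583 105.813   -0.      54.8287 -39.4648]
90 [ 0. 90.  0.] [ -16.4512   21.8871  101.8751    0.       56.2378 -106.4512] [ 20.5352  19.3583 105.813   -0.      54.8287 -69.4648]
-30 [120.  90.   0.] [-16.4512  21.8871 101.8751  -0.      56.2378  13.5488] [ 20.5352  19.3583 105.813   -0.      54.8287  50.5352]
150 [-60.  90.   0.] None [  20.5352   19.3583  105.813    -0.       54.8287 -129.4648]
-120 [-150.   90.    0.] [-16.4512  21.8871 101.8751  -0.      56.2378 103.5488] [ 20.5352  19.3583 105.813   -0.      54.8287 140.5352]<sys>:0: UserWarning: Gimbal lock detected. Setting third angle to zero since it is not possible to uniquely determine all angles.
```

```bash
python3 -W ignore - <<'E'
from h import *
ctrl.reach([.548,-.135,.19],down(-27)); ctrl.sleep(.2); wpic("vise1")
ctrl.reach([.475,.2226,.26],down(-73.5)); ctrl.sleep(.2); wpic("rack1")
s=ctrl.observe(); print(s["time"],s["q"],s["wrist_force"])
a=np.hstack([cv2.imread(f"pics/{n}1.png") for n in("vise","rack")])
cv2.imwrite("pics/pair1.png",cv2.resize(a,(800,300),interpolation=cv2.INTER_AREA))
v=cv2.imread("pics/vise1.png")
cv2.imwrite("pics/v1.png",cv2.resize(v[60:360,60:460],(800,600),interpolation=cv2.INTER_CUBIC))
v=cv2.imread("pics/rack1.png")
cv2.imwrite("pics/r1.png",cv2.resize(v[30:330,60:460],(800,600),interpolation=cv2.INTER_CUBIC))
E
```

```text
4.9917 [ 23.7353  13.8192 104.5181  -0.003   61.6819  97.2927] [ 0.3944  0.4801 -0.5188]
```

View pics/v1.png

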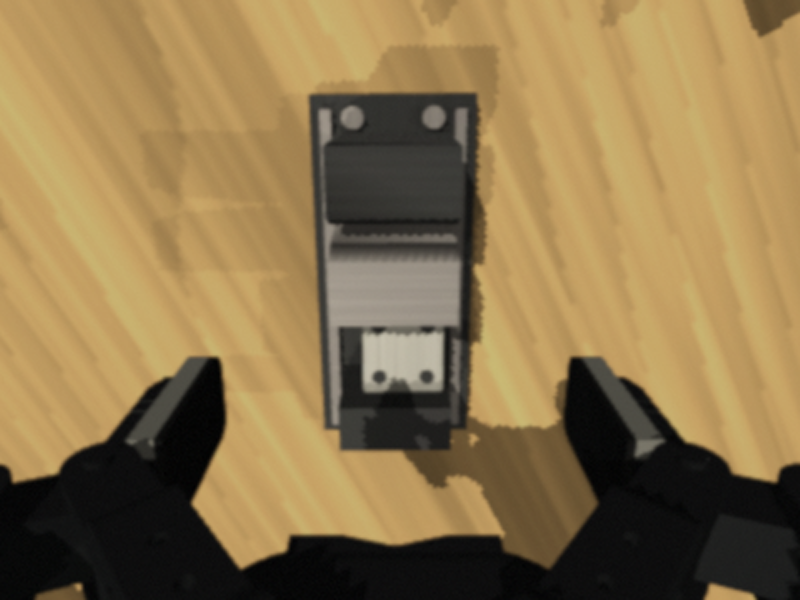

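View pics/r1.png

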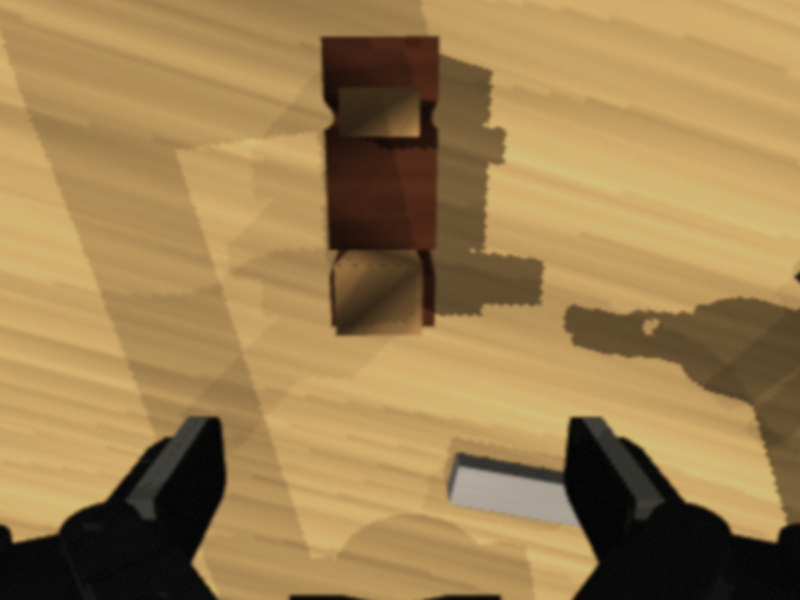

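The vise crop shows the abutment's top at rows 145–220, the gap at rows 222–262 and the jaw's flat top at rows 262–325. The vise spans columns 326–463. The rack crop shows the long wedge's top face at about (335–422, 250–333) and the short wedge at (339–420, 87–137). Next I measure the edges from intensity profiles.

```bash
cat > prof.py <<'E'
from h import *
def load(n):
    d=np.load(f"pics/{n}.npz"); return cv2.imread(f"pics/{n}.png").astype(float),d["T"],d["K"]
E
python3 -W ignore - <<'E'
from prof import *
im,T,K=load("vise1")
u=lambda c,r:(60+c/2,60+r/2)
print("Vaxis corners base"); 
g=im.mean(2)
p=g[:,236:282].mean(1)
print("rows 125..230"); print(p[125:230].round(0).astype(int))
for r in (135,150,165,180,200,215): print(r,g[r,212:300].round(0).astype(int))
for r in (120,132,160,168,190,200,222):
    print(r,plane(T,K,[[257,r]],.082))
im,T,K=load("rack1")
print("wedge rgb cols at row 175,185,192")
for r in (165,175,185,192): print(im[r,215:285].mean(1).round(0).astype(int))
print(im[145:210,230:265].mean((1,2)).round(0).astype(int)); print((im[145:210,230:265,2]-im[145:210,230:265,0]).mean(1).round(0).astype(int))
E
```

```text
Vaxis corners base
rows 125..230
[ 44  45  46  46  46  45  42  46  53  56  57  58  59  59  60  59  58  58
  59  60  60  60  59  58  57  58  58  58  57  56  57  57  56  55  54  53
  53  54  54  54  52  51  49  46  38  26  26  38  44  45  45  51  71  89
  96  89  68  51  51  59  68  78  89 100 111 123 137 145 145 145 145 145
 148 150 149 148 149 150 149 147 146 147 148 147 149 152 152 150 148 147
 147 148 150 151 151 147 146 134 102  80  84 110 143 161 165]
135 [124 124 120  98  64  53  57  71  89  87  66  58  56  58  58  56  57  58
  57  57  58  56  57  57  58  57  58  56  57  57  56  58  57  56  57  57
  56  57  57  57  58  57  57  57  56  57  56  56  57  57  56  57  57  56
  56  57  56  56  57  56  57  57  57  57  57  56  56  57  56  56  56  57
  56  56  56  56  57  56  65  88  91  68  50  45  47  59  87 115]
150 [124 124 121 112  86  60  54  59  76  87  75  56  52  52  52  52  53  54
  53  53  53  53  53  53  53  54  55  56  55  56  55  56  57  57  56  56
  57  57  58  58  57  58  59  59  58  59  59  59  58  60  59  58  59  58
  58  58  58  59  58  58  58  58  59  58  59  58  57  5
[... 2690 characters left out ...]
  54  45  39  38  36  35
  34  34  34  36  40  44  45  48  50  55  57  56  59  63  70  71  78  80
  81  84  86  89  90  90  91  93  96  96  96  94  96 102 104 108 112 115
 115 104  82  68  64  65  66  82 115 141 146 147 148 147 150 150]
[ 30  29  29  29  29  28  26  25  24  31  48  57  61  64  68  72  75  76
  78  78  77  74  72  70  67  65  63  62  60  58  57  56  55  54  53  53
  52  52  52  52  53  53  54  55  56  59  63  67  71  75  79  86 108 135
 146 149 150 152 153 154 155 156 156 157 158]
[33 33 33 33 32 31 29 28 27 30 41 46 49 51 53 57 59 59 62 62 60 58 57 55
 53 52 50 48 47 46 45 44 43 43 42 42 42 41 41 41 42 42 42 43 44 46 49 53
 56 59 62 66 77 90 94 95 96 97 97 98 98 99 99 99 99]
```

```bash
python3 - <<'E'
import cv2,numpy as np
a=cv2.imread("pics/vise1.png")[125:235,210:310]; b=cv2.imread("pics/rack1.png")[130:240,200:300]
f=lambda x:cv2.resize(x,(400,440),interpolation=cv2.INTER_NEAREST)
o=np.hstack([f(a),f(b)]); o=np.clip(o*1.5,0,255).astype(np.uint8)
cv2.imwrite("pics/zoom1.png",o)
E
```

```text
(no output)
```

View pics/zoom1.png

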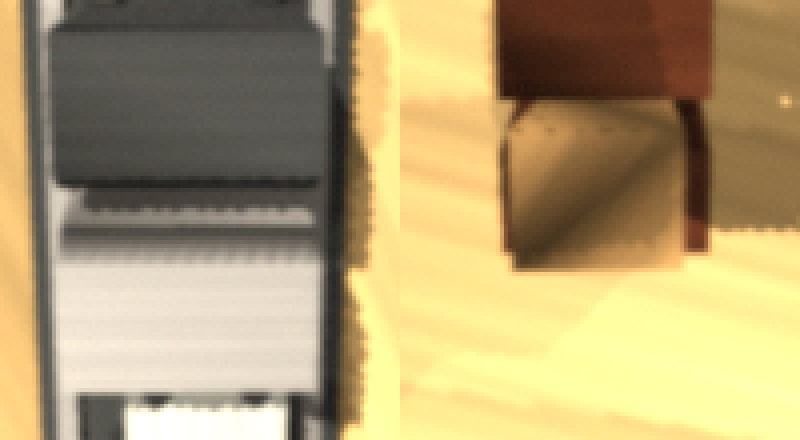

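The zoom shows the abutment's top edge ending at about row 166.5, its bevel bottom at about 171.5, and the jaw's bevel ramp at 181–191 (original pixels). The long wedge's top face spans about rows 162–197.5 and columns 227.5–271.

```bash
python3 -W ignore - <<'E'
from prof import *
def ang(v): return np.degrees(np.arctan2(v[1],v[0]))
im,T,K=load("vise1")
# base edges by column threshold (wood bright -> base dark) at rows
g=im.mean(2)
L=[];
def cross(line,lo,hi,th,rise):
    s=line[lo:hi]; 
    for i in range(len(s)-1):
        if (s[i]-th)*(s[i+1]-th)<=0 and (s[i+1]>s[i])==rise: return lo+i+(th-s[i])/(s[i+1]-s[i])
Lp=np.array([[cross(g[r],200,240,92,False),r] for r in range(115,262,5) if cross(g[r],200,240,92,False)])
k=np.polyfit(Lp[:,1],Lp[:,0],1); res=Lp[:,0]-np.polyval(k,Lp[:,1]); print("L resid",res.std())
lp=plane(T,K,[[np.polyval(k,110),110],[np.polyval(k,265),265]],.012)
rp=plane(T,K,[[298.5,107.5],[294,275]],.012)
print("vise angle L,R",ang(lp[0]-lp[1]),ang(rp[0]-rp[1]))
e=plane(T,K,[[224,166.5],[290,166.5],[226,191],[289,191]],.082); print("abut edge dir",ang(e[0]-e[1])," jaw edge",ang(e[2]-e[3]))
a=ang(lp[0]-lp[1]); X=np.array([np.cos(np.radians(a)),np.sin(np.radians(a))]); Y=np.array([-X[1],X[0]])
def xy(u,v,z): 
    q=plane(T,K,[[u,v]],z)[0,:2]; return np.array([q@X,q@Y])
print("abut top edge x-.015",xy(257,166.5,.082)[0]-.015,"bevel bottom-.0076",xy(257,171.5,.068)[0]-.0076,"jaw edge",xy(257,191,.082)[0], "rear abut",xy(257,131.5,.082)[0])
print("y: base L R",lp[:,:2]@Y,rp[:,:2]@Y,"abut L R",[xy(c,150,.082)[1] for c in(222.5,291.5)],"jaw L,R",[xy(c,205,.082)[1] for c in(224,290)])
y=((lp[:,:2]@Y).mean()+(rp[:,:2]@Y).mean())/2; print("mouth est",(xy(257,166.5,.082)[0]-.015)*X+y*Y,"X",a)
im,T,K=load("rack1")
c=plane(T,K,[[227.3,165],[270.8,165],[227.5,195],[271,195]],.148)[:,:2]
print("wedge top dirs",ang(c[0]-c[2]),ang(c[1]-c[3]),"width",np.linalg.norm(c[0]-c[1]))
rk=plane(T,K,[[60+161,30+19],[60+165.5,30+155],[60+219.5,30+19],[60+217,30+155]],.06)[:,:2]
print("rack dirs",ang(rk[0]-rk[1]),ang(rk[2]-rk[3]))
b=plane(T,K,[[249,197.5],[249,162.3],[249,154.5]],.148)[:,:2]; print(b,np.linalg.norm(b[0]-b[1]))
E
```

```text
L resid 0.11994162549915013
vise angle L,R 63.531372166403116 63.87009592389147
abut edge dir 153.08020477190763  jaw edge 153.07762733875205
abut top edge x-.015 0.12613764659525184 bevel bottom-.0076 0.1255778696803106 jaw edge 0.11843979958959959 rear abut 0.1716556357331902
y: base L R [-0.504 -0.504] [-0.5942 -0.5954] abut L R [np.float64(-0.5197320819879079), np.float64(-0.579665178083494)] jaw L,R [np.float64(-0.5189579606572249), np.float64(-0.5796468682739077)]
mouth est [ 0.548  -0.1319] X 63.531372166403116
wedge top dirs 15.15003518054497 17.645864884113962 width 0.038932768965680785
rack dirs 16.491153548000106 16.617188139093894
[[0.4597 0.2258]
 [0.4916 0.2349]
 [0.4984 0.2369]] 0.03318128007710575
```

```bash
python3 -W ignore - <<'E'
from h import *
print(ctrl.grip_depth)
w=[.4757,.2304]
ctrl.reach([*w,.2],down(-73.5)); ctrl.move_l([*w,.093],max_speed=.12)
print(ctrl.observe()["wrist_force"])
ctrl.move_gripper(.03,effort=100); s=ctrl.observe(); print(s["time"],s["opening"],s["position"],s["wrist_force"])
ctrl.move_l([*w,.235],max_speed=.12); s=ctrl.observe(); print(s["time"],s["opening"],s["wrist_force"])
a=np.radians(63.6);X=np.array([np.cos(a),np.sin(a)]);Y=np.array([-X[1],X[0]])
m=.126*X-.5495*Y; print(m)
ctrl.reach([*m,.22],down(-26.4)); ctrl.move_l([*m,.18],max_speed=.08); ctrl.sleep(.3)
im,T,K=wpic("pre"); s=ctrl.observe(); print(s["time"],s["opening"],s["position"],s["wrist_force"],s["torque"])
for n in("scene","top"): cv2.imwrite(f"pics/{n}2.png",ctrl.snapshot(n)[:,:,::-1])
A=cv2.imread("pics/pre.png")[80:330,150:370]; B=cv2.imread("pics/scene2.png")[200:350,90:250]
f=lambda x:cv2.resize(x,(400,480),interpolation=cv2.INTER_CUBIC)
cv2.imwrite("pics/chk2.png",np.clip(np.hstack([f(A),f(B)])*1.4,0,255).astype(np.uint8))
E
```

```text
0.0187
[-0.8979 -0.1284  0.1418]
6.875 0.038804968625619475 [0.476  0.2304 0.0936] [-1.4607 -0.5262  5.0336]
8.2083 0.03872252347638127 [ 0.0564 -0.0513 -0.8936]
[ 0.5482 -0.1315]
10.5917 0.03918044262223561 [ 0.5484 -0.1316  0.1804] [-0.1234  0.0206 -0.5647] [ 0.0299 -0.0141  0.0376]
```

View pics/chk2.png

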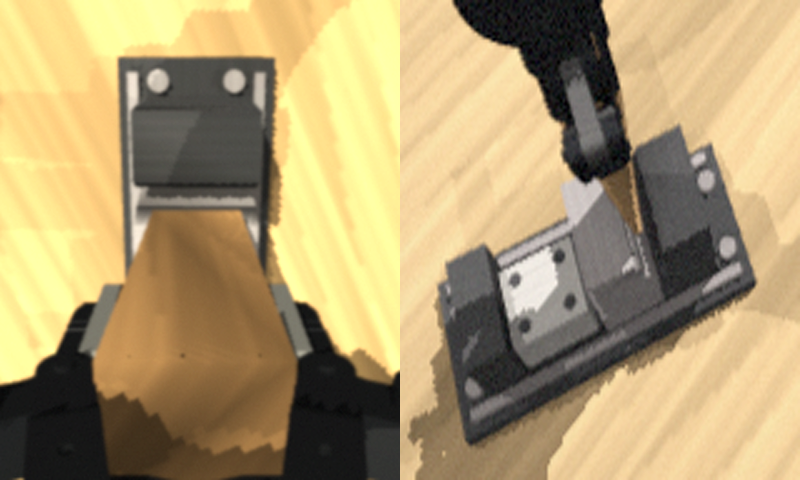

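The wedge is held at 39 mm opening. The wrist view shows its tip centred at about column 259 against the vise centre at about 258, and the scene view shows the tip standing over the gap. I'll descend with force monitoring.

```bash
python3 -W ignore - <<'E'
from prof import *
a=np.radians(63.6);X=np.array([np.cos(a),np.sin(a)]);Y=np.array([-X[1],X[0]])
im,T,K=load("pre"); p=plane(T,K,[[259,189.4]],.094)[0,:2]; print("tip +x edge rel mouth",p@X-.126,p@Y+.5495)
m=.126*X-.5495*Y
f0=ctrl.observe()["wrist_force"]
for z in [.168,.16,.152,.144,.136,.128,.122,.116,.112]:
    ctrl.move_l([*m,z],max_speed=.06); s=ctrl.observe(); f=s["wrist_force"]-f0
    print(round(s["time"],2),z,s["position"][2].round(4),"fx %.1f fy %.1f fz %.1f"%(f[:2]@X,f[:2]@Y,f[2]),"pos",(s["position"][:2]@X-.126).round(4))
    if f[2]>10 or abs(f[:2]@X)>12 or abs(f[:2]@Y)>8: print("stop"); break
E
```

```text
tip +x edge rel mouth 0.0028455489017155666 -0.0007728994293626501
11.04 0.168 0.1672 fx -1.3 fy 0.0 fz 1.1 pos -0.0001
11.32 0.16 0.1594 fx -0.9 fy 0.4 fz -0.6 pos -0.0001
11.61 0.152 0.1515 fx -0.0 fy 0.0 fz -0.6 pos 0.0001
11.89 0.144 0.1435 fx 1.8 fy -0.2 fz -2.7 pos 0.0002
12.18 0.136 0.1354 fx 1.4 fy -0.3 fz -2.1 pos -0.0
12.46 0.128 0.1274 fx 1.3 fy -0.6 fz -1.1 pos -0.0001
12.71 0.122 0.1215 fx 0.8 fy -0.5 fz -1.6 pos -0.0001
12.96 0.116 0.1156 fx -0.7 fy 0.3 fz -2.0 pos -0.0002
13.21 0.112 0.1117 fx -2.8 fy -1.2 fz -1.9 pos -0.0004
```

```bash
python3 -W ignore - <<'E'
from prof import *
a=np.radians(63.6);X=np.array([np.cos(a),np.sin(a)]);Y=np.array([-X[1],X[0]])
m=.126*X-.5495*Y; z=.112; dx=0
while z>.085:
    z-=.001; ctrl.move_l([*(m+dx*X),z],max_speed=.03); ctrl.sleep(.1); s=ctrl.observe(); f=s["wrist_force"]
    fx=f[:2]@X
    print(round(s["time"],2),z.__round__(4),s["position"][2].round(4),"fx %.1f fy %.1f fz %.1f"%(fx,f[:2]@Y,f[2]),"op %.4f"%s["opening"],"pos",(s["position"][:2]@X-.126).round(4))
    if f[2]>16 or abs(fx)>15 or s["time"]>20: break
E
```

```text
13.56 0.111 0.111 fx -4.2 fy -0.8 fz 1.5 op 0.0389 pos -0.0004
13.91 0.11 0.1103 fx -5.6 fy -0.5 fz 3.6 op 0.0392 pos -0.0004
14.26 0.109 0.1094 fx -5.7 fy -0.2 fz 4.7 op 0.0390 pos -0.0004
14.61 0.108 0.1085 fx -7.1 fy -1.4 fz 4.8 op 0.0386 pos -0.0005
14.96 0.107 0.1076 fx -7.2 fy 0.1 fz 6.6 op 0.0393 pos -0.0006
15.31 0.106 0.1066 fx -7.5 fy 0.4 fz 7.0 op 0.0392 pos -0.0007
15.66 0.105 0.1057 fx -8.4 fy 0.1 fz 6.9 op 0.0389 pos -0.0008
16.01 0.104 0.1052 fx -9.3 fy 0.5 fz 11.6 op 0.0389 pos -0.0009
16.36 0.103 0.1048 fx -11.5 fy 1.8 fz 18.7 op 0.0386 pos -0.001
```

```bash
python3 -W ignore - <<'E'
from prof import *
a=np.radians(63.6);X=np.array([np.cos(a),np.sin(a)]);Y=np.array([-X[1],X[0]])
m=.126*X-.5495*Y; z=.103; dx=-.0011
def rd():
    ctrl.sleep(.15); s=ctrl.observe(); f=s["wrist_force"]
    print(round(s["time"],2),round(z,4),s["position"][2].round(4),"fx %.1f fy %.1f fz %.1f"%(f[:2]@X,f[:2]@Y,f[2]),"pos",(s["position"][:2]@X-.126).round(4)); return f
ctrl.move_l([*(m+dx*X),z],max_speed=.01); f=rd()
while f[2]<20.5 and z>.095:
    z-=.0004; ctrl.move_l([*(m+dx*X),z],max_speed=.02); f=rd()
ctrl.snapshot("wrist")
for n in("scene","top"): cv2.imwrite(f"pics/{n}3.png",ctrl.snapshot(n)[:,:,::-1])
A=cv2.imread("pics/top3.png")[160:260,305:435]; B=cv2.imread("pics/scene3.png")[220:340,95:245]
f=lambda x:cv2.resize(x,(400,320),interpolation=cv2.INTER_CUBIC)
cv2.imwrite("pics/chk3.png",np.clip(np.hstack([f(A),f(B)])*1.4,0,255).astype(np.uint8))
E
```

```text
16.77 0.103 0.1047 fx -4.9 fy 2.7 fz 17.0 pos -0.0011
17.17 0.1026 0.1047 fx -5.5 fy 2.7 fz 19.2 pos -0.0011
17.57 0.1022 0.1046 fx -5.5 fy 5.2 fz 21.9 pos -0.0011
```

View pics/chk3.png

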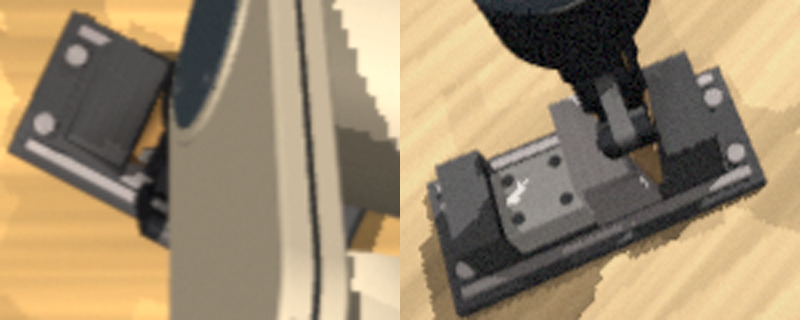

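The top view is blocked by the arm. The scene view shows the jaw up against the block and the wedge seated. The height stalls at 104.6 mm while the force rises to 22 N, so it is tight. Next I relax the side load, release, retreat and inspect.

```bash
python3 -W ignore - <<'E'
from prof import *
a=np.radians(63.6);X=np.array([np.cos(a),np.sin(a)]);Y=np.array([-X[1],X[0]])
m=.126*X-.5495*Y; p=m-.0015*X+.0004*Y
def rd(t=.15):
    ctrl.sleep(t); s=ctrl.observe(); f=s["wrist_force"]
    print(round(s["time"],2),s["position"],"fx %.1f fy %.1f fz %.1f"%(f[:2]@X,f[:2]@Y,f[2]),"op %.4f"%s["opening"]); return f
z=.1022
ctrl.move_l([*p,z],max_speed=.01); f=rd()
while f[2]<20 and z>.1: z-=.0004; ctrl.move_l([*p,z],max_speed=.02); f=rd()
ctrl.move_gripper(.085); rd()
ctrl.move_l([*p,.19],max_speed=.1); rd(.2); wpic("post")
cv2.imwrite("pics/scene4.png",ctrl.snapshot("scene")[:,:,::-1])
A=cv2.imread("pics/post.png")[60:300,160:360]; B=cv2.imread("pics/scene4.png")[210:345,95:245]
f=lambda x:cv2.resize(x,(400,480),interpolation=cv2.INTER_CUBIC)
cv2.imwrite("pics/chk4.png",np.clip(np.hstack([f(A),f(B)])*1.4,0,255).astype(np.uint8))
E
```

```text
18.12 [ 0.5484 -0.1328  0.1046] fx -3.9 fy 2.5 fz 21.5 op 0.0391
18.78 [ 0.5471 -0.1326  0.102 ] fx -0.6 fy -0.1 fz -0.1 op 0.0848
20.01 [ 0.5468 -0.1325  0.1893] fx -0.4 fy 0.0 fz 0.2 op 0.0853
```

View pics/chk4.png

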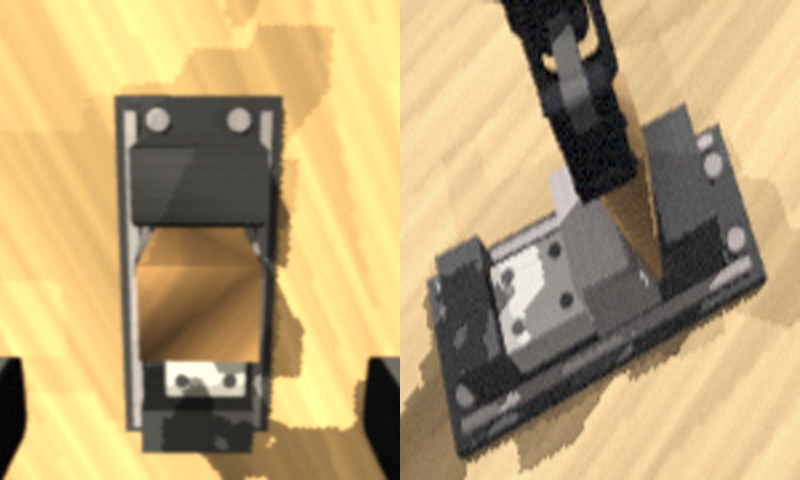

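```bash
python3 -W ignore - <<'E'
from prof import *
a=np.radians(63.6);X=np.array([np.cos(a),np.sin(a)]);Y=np.array([-X[1],X[0]])
im,T,K=load("post")
q=plane(T,K,[[229,216],[291,216],[260,192.5],[260,240]],.159)[:,:2]
print("top x edges rel mouth",q[2:]@X-.126,"y edges",q[:2]@Y+.5495)
ctrl.reach([.42,.12,.3],down(-26.4)); ctrl.sleep(.2)
B=ctrl.snapshot("scene")[:,:,::-1]; cv2.imwrite("pics/scene5.png",B); t=ctrl.snapshot("top")[:,:,::-1]; cv2.imwrite("pics/top5.png",t)
f=lambda x:cv2.resize(x,(400,480),interpolation=cv2.INTER_CUBIC)
cv2.imwrite("pics/chk5.png",np.clip(np.hstack([f(B[205:345,95:245]),f(t[150:265,300:435])])*1.4,0,255).astype(np.uint8))
print(ctrl.observe()["time"])
E
```

```text
top x edges rel mouth [ 0.0166 -0.0163] y edges [ 0.02   -0.0198]
21.5667
```

View pics/chk5.png

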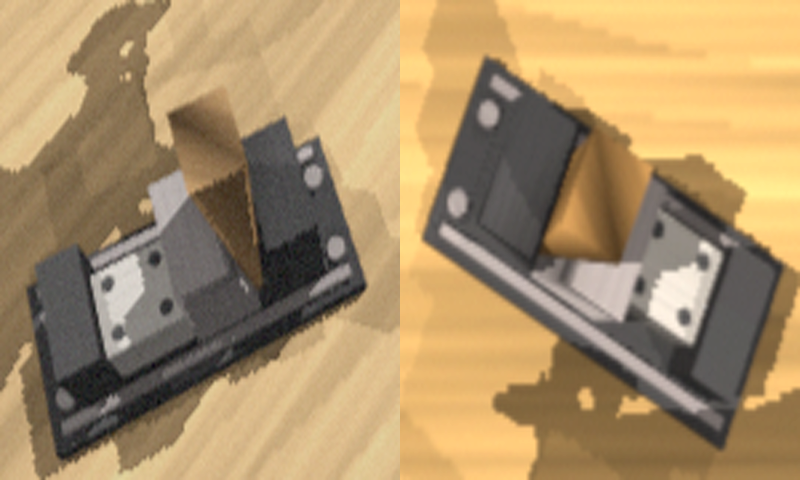

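Both views show the wedge standing upright in the gap with the block between the jaws and the robot clear. The wedge's top is centred to within about 0.2 mm in both x and y.

```bash
python3 -c "
from cell import ctrl
print(ctrl.hand_in())"
```

```text
the job is handed in; nothing more can be done
None
```

The block is clamped: the long wedge stands jammed behind the sliding jaw and the job is handed in. I took the wedge from the rack, lowered it on the gap mouth and pressed until it stopped moving, with 21.5 N at release. I then let go and moved the arm away. The clock stood at about 21.6 s of the 35 s allowed, and I used 8 pictures.

**Last checks:**
- **Position:** after release, the wedge's top measured +16.6 / −16.3 mm in x and ±20 mm in y from the gap mouth, so it is upright and centred to within about 0.2 mm (camera calibration about 2 mm).
- **Clamping:** tightness is judged from the force rising with no further travel, and from the last pictures, which show the block held between the jaws. I did not measure the jaw joint itself.

**Disagreements:**
- **Side load:** the wedge was first about 1 mm too far towards the abutment, giving about 11 N sideways. I shifted the arm, and about 4 N was left when I released it.
- **Height:** the wedge's middle ended about 7 mm above the mouth by my estimate, rather than the nominal 5 mm. This is within what I don't know about how it sat in the rack and the grip.

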